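Unlock the two-stage catch of the red paper box

ROBOT

A 6-joint arm with a two-finger parallel gripper is mounted at the origin on the work surface. World frame = base frame: x ahead of the robot, y to its left, z up, the work surface at z = 0. Lengths are in m, angles in rad, forces in N, time in s.
With the tool pointing down it reaches from about 0.35 to 0.85 m from the base axis. Payload 8.1 kg.
Tool frame: the origin (TCP) lies midway between the tips of the shut fingers; the grasp point (between the pads) lies 19 mm behind it (robot.tcp_to_grasp is the distance from the TCP to the grasp point, in m); x points along the fingers, y is the direction in which the jaws open and shut, and the axes are right-handed (so a half turn about x gives the same grasp; the last joint's range is limited). The gripper opens to 93 mm and grips with 3 to 60 N. Pads are 15 mm wide; open, the fingers measure 128 mm over their backs; the gripper's body (75 mm by 188 mm) begins 65 mm behind the grasp point.
Start: joints at [-1.304, 0.13, 1.488, -0, 1.523, -0.085], TCP at [0.207, -0.563, 0.219] pointing down, gripper open.
Joint ranges: [-2.96, 2.96], [-0.89, 2.26], [0.02, 2.5], [-1.34, 4.48], [0, 2.73], [-2.66, 2.66]. Speed limits (rad/s): [2.39, 2.39, 2.79, 3.14, 3.14, 3.14].

INTERFACE

Orientations are given as a rotation vector (axis times angle).
In Python, from plant import robot gives the robot as it stands.
- The arm moves only by the tool play_rows, never from a script. Its argument "plan" is a list of rows, each an object with "slide": the shift along the world's x, y, z as a fraction of full scale, a list of three; "roll": the turn about the world's z as a fraction of full scale; "fingers": the gripper command: -1 is shut, 1 is fully open, values between are in proportion. A call has 1 to 20 rows; each row shifts and turns the commanded pose from where the row before left it; what a row does not reach is not made up. Full scale, the value 1, is 30 mm for a shift and 8 degrees for a turn. A row lasts 1/8 s, in which the tool goes at most 62.5 mm and 10.7 degrees, less where a joint would pass 70% of its speed; a pose out of reach is approached as far as the arm can. A call with a number of a shift or a turn outside -1 to 1 is refused whole. A call with a gripper value outside its range is refused whole. The fingers move at their own pace and stop on an object; "squeeze" is the grip in N (left out, the last holds). Time passes only in rows, so rows that do not move let the fingers close. It gives the time, the measured TCP pose, the force and the opening at its end, in the units of the state.
- robot.read_state(): the state, without advancing time (a new reading comes with each control period).
- robot.read_camera(name): name is "scene" or "top" or "wrist"; returns the picture (384x512x3 uint8, red, green, blue); there is no depth.
- robot.get_calibration(name): a dict with "fx", "fy", "cx", "cy" (pixels), "R" (3x3) and "t" (3): a world point X has camera coordinates R X + t; the wrist camera has in their place "T_tool_cam" (4x4, takes a point from camera to tool coordinates, whose origin is the TCP and whose axes are the tool frame's). Camera axes: x right, y down, z forward; pixel columns grow to the right and rows downward; lengths in m; the calibration is good to about 2 mm. A picture is of the moment at which its call begins: read the wrist's pose just before it. get_calibration takes no time and is no camera call.
- robot.close_job(): hands the job in, once; it reports no verdict.
Trained networks look in the newest picture that a camera, given by its name, has taken for a name from the list of things; names that differ only in an ending like _2 or _b are one class to them, and where a whole thing is asked for, a point or a joint stands for the part that bears it (a point fixed in the world has none). Each returns a list of dicts, best first, with "p" (0 to 1); they miss things now and then, are a little off and sometimes report something else, mostly with a low value. They report only what shows in the picture. A call takes as long as a camera call.
- robot.boxes_of(camera, target): "extent" ([centre column, centre row, width, height] in pixels, round what is visible of it).
- robot.regions_of(camera, target): "region" (384x512 bool, what is visible of it) and "extent" ([centre column, centre row, width, height] in pixels, round what is visible of it).
- robot.mark_of(camera, target): "point" ([column, row] in pixels: a listed point, or the origin of a listed thing).
The state is a dict: "t": time; "q": joint angles; "dq": joint speeds; "joint_torque": joint torques, N m; "tool_pos": TCP position; "orientation": TCP orientation; "force": force on the tool from outside, world axes, zero at the start; "wrist_torque": the same for the moment, N m; "opening": finger opening in m.
Only numpy, scipy, OpenCV 4.12 (cv2) and the standard library are available. Lean on these libraries where they do the work, as an engineer would, in place of code of your own. Each camera call takes 0.05 s, during which the arm holds its last target.

TASK

Please unlock the red light-tight paper box so that its lid can be opened: slide its yellow safety tab sideways, all the way off the metal latch lever, and then lift that lever by its knob until it stands upright, and leave it so. The grey box with the same kind of catch holds unused paper: do not touch it.

Things in the scene. Friction and masses are not known exactly. Their poses are not given: they have to be found in the camera images.
- red_case: The red box, fixed: 206 (x) x 226 (y) mm, lid top 70 mm above the table. Origin: centre of its underside. x from its front edge (nearer the robot, with the catch) to its back, y to the left, z up. In this frame, catch closed: tab point at (-60, 40, 114), latch knob (-105, 0, 104), latch hinge (-20, 0, 82) mm.
- red_case_tab_grip (a point): Grip point in the upright fin of the red box's yellow safety tab: fin 12 mm thick (x), 26 long (y), its top 12 mm above this point, lid 44 mm below, black slide track (24 mm wide) 27 mm below. A flat yellow tongue, 12 mm wide, runs from the fin's foot in -y across the lever and blocks it. Axes as the box; it slides to +y to release.
- red_case_tab (a joint): Slide of the red box's tab in m along the box's +y: 0 fully over the lever (locked; starts at 0 to 0.006), 0.04 at its stop, fully released. The lever is free once it is past about 0.025. Friction holds it (about 1.5 N to slide); no spring.
- red_case_latch_knob (a point): Centre of the knob at the free end of the red box's aluminium latch lever: round, 22 mm diameter, 22 mm long, flat ends facing +y and -y. Latch down: 34 mm above the lid at the box's front edge, axes as the box; they turn with the lever. The lever, 16 mm wide, runs back (+x) to its hinge, axis along y, 85 mm in +x of this point and 22 mm lower.
- red_case_latch (a joint): Angle of the red box's latch lever in rad: 0 lying flat (its start), 1.57 upright, stop at 1.6; lifting swings the knob up and towards the box's +x. Friction (0.1 N m, 1 to 2 N at the knob) keeps it where it is left. While the tab is over it, it cannot rise past about 0.06.
- grey_case: The grey box, a bystander not to be touched: same size, same yellow tab and aluminium lever, black body with a grey lid. Origin at the centre of its underside, x to its back, z up; 206 x 226 mm and, with the top of its tab, 127 mm high.

How it is judged:
On the way, in this order (a step that is already met when the one before it is completed fails the run):
1. the red box's safety tab is slid off the lever (past 30 mm of its 40 mm) while the latch is still down (value of joint red_case_tab above 0.03 m and value of joint red_case_latch below 0.3 rad), for 0.1 s.
2. the red box's latch lever is lifted to within about 27 degrees of upright (value of joint red_case_latch above 1.1 rad), for 0.1 s.
At the end, for the whole second after the job is handed in: The red box's tab is slid back by more than 30 mm of its 40 mm, and its latch lever stands still at more than 1.1 rad (63 degrees; upright within about 27 degrees), left to itself (value of joint red_case_tab above 0.03 m and value of joint red_case_latch above 1.1 rad and velocity of joint red_case_latch between -0.1 and 0.1 rad/s); the robot touches nothing.
It fails at once if the grey box or its catch is touched (over 1 N) (contact force between grey_case and the fingers above 1 N or contact force between grey_case and the arm above 1 N).
It also fails if it takes over 48 s, if anything falls off the work surface, if the arm or the gripper's body presses on something with over 40 N, if the wrist force passes 120 N, or if a joint passes its speed limit or range.

## Working session

There is one attempt and no reset: what is moved stays moved. The work goes in short steps, Python scripts to look and compute and a tool call to move; the robot and the scene stay as the last step left them, time stands still between calls to the robot, and variables do not carry over. Pictures are saved under pics/ and viewed, and the job is handed in when it is done.

Besides the shell and the picture viewer there is one more tool, called after "Emit:" as name(argument=value, ...) on one line, values as JSON. play_rows: Moves the arm, as the interface text tells. Its arguments: {"type":"object","properties":{"plan":{"type":"array","items":{"type":"object","properties":{"slide":{"type":"array","items":{"type":"number","minimum":-1,"maximum":1}},"roll":{"type":"number","minimum":-1,"maximum":1},"fingers":{"type":"number"}}}},"squeeze":{"type":"number"}},"required":["plan"]}

```bash
mkdir -p pics; ls
cat > h.py <<'E'
import numpy as np, cv2
from plant import robot
def save(n,f):
    im=robot.read_camera(n); cv2.imwrite('pics/'+f,im[:,:,::-1]); return im
E
python3 - <<'E'
from h import *
s=robot.read_state(); print(s['t'],s['tool_pos'],s['orientation'],s['opening'],robot.tcp_to_grasp)
for n in ('scene','top'):
    save(n,n+'0.png'); c=robot.get_calibration(n); print(n,{k:np.round(v,4).tolist() for k,v in c.items()})
    for t in ('red_case','red_case_tab_grip','red_case_latch_knob','grey_case'):
        print(t,[(np.round(d['point'],1).tolist(),round(d['p'],2)) for d in robot.mark_of(n,t)][:3])
print(robot.get_calibration('wrist'))
print(robot.read_state()['t'])
E
```

```text
pics
0.0 [ 0.2066231  -0.5626887   0.21758147] [ 2.0306293   0.36283458 -2.03095184] 0.09286751625244637 0.0188
scene {'fx': 417.2159, 'fy': 417.2159, 'cx': 260.9574, 'cy': 191.7204, 'R': [[-0.5394, 0.842, -0.0021], [0.7248, 0.463, -0.5102], [-0.4287, -0.2767, -0.86]], 't': [0.2967, -0.3437, 1.0746]}
red_case [([207.8, 146.2], 0.74), ([181.3, 184.1], 0.73)]
red_case_tab_grip [([210.3, 146.0], 0.49)]
red_case_latch_knob [([210.9, 121.8], 0.71)]
grey_case [([321.3, 274.6], 0.86)]
top {'fx': 461.6134, 'fy': 461.6134, 'cx': 256.1202, 'cy': 195.2285, 'R': [[-0.0226, -0.9995, 0.0214], [-0.9982, 0.0214, -0.0558], [0.0553, -0.0226, -0.9982]], 't': [-0.0121, 0.5545, 1.0574]}
red_case [([327.6, 187.3], 0.7)]
red_case_tab_grip [([309.6, 205.7], 0.58)]
red_case_latch_knob [([332.6, 228.8], 0.83), ([327.5, 185.9], 0.31)]
grey_case [([177.8, 183.6], 0.75), ([330.0, 231.1], 0.24)]
{'fx': 344.2086061619747, 'fy': 344.2086061619747, 'cx': 257.347640297348, 'cy': 198.50983410108418, 'T_tool_cam': array([[-6.91050122e-04, -2.63430125e-01,  9.64678232e-01,
        -1.66428681e-01],
       [ 9.99999761e-01, -1.73902957e-04,  6.68864143e-04,
         7.59683103e-04],
       [-8.43856778e-06,  9.64678464e-01,  2.63430182e-01,
        -7.40146631e-02],
       [ 0.00000000e+00,  0.00000000e+00,  0.00000000e+00,
         1.00000000e+00]])}
0.5
```

View pics/scene0.png

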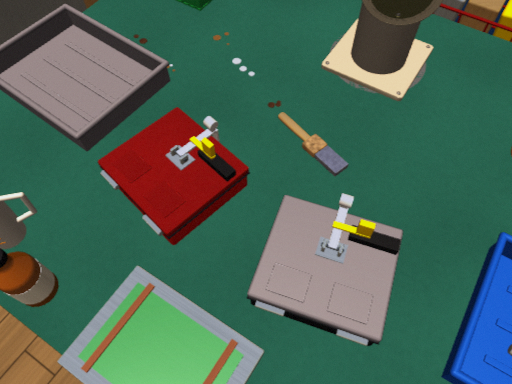

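View pics/top0.png

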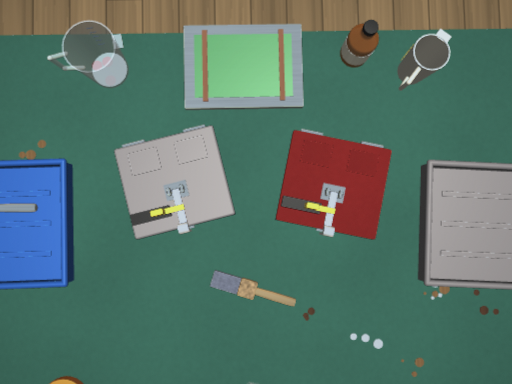

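```bash
cat >> h.py <<'E'
def tri(obs):
    A=[];b=[]
    for c,(u,v) in obs:
        c=robot.get_calibration(c) if isinstance(c,str) else c
        R=np.array(c['R']);t=np.array(c['t'])
        x=(u-c['cx'])/c['fx'];y=(v-c['cy'])/c['fy']
        A+= [R[0]-x*R[2],R[1]-y*R[2]]; b+=[x*t[2]-t[0],y*t[2]-t[1]]
    s=np.linalg.lstsq(np.array(A),np.array(b),rcond=None); return s[0],np.sqrt(s[1])
def atz(n,uv,z):
    c=robot.get_calibration(n) if isinstance(n,str) else n
    R=np.array(c['R']);t=np.array(c['t'])
    d=R.T@np.array([(uv[0]-c['cx'])/c['fx'],(uv[1]-c['cy'])/c['fy'],1]);o=-R.T@t
    return o+d*(z-o[2])/d[2]
def proj(n,X):
    c=robot.get_calibration(n) if isinstance(n,str) else n
    p=np.array(c['R'])@X+np.array(c['t']); return np.array([c['cx']+c['fx']*p[0]/p[2],c['cy']+c['fy']*p[1]/p[2]])
def fmt(x): return np.round(x,4).tolist()
E
python3 - <<'E'
from h import *
print('tab',tri([('scene',(210.3,146)),('top',(309.6,205.7))]))
print('knob',tri([('scene',(210.9,121.8)),('top',(332.6,228.8))]))
print(atz('top',(309.6,205.7),.114),atz('top',(332.6,228.8),.104))
print('grey',atz('top',(177.8,183.6),0),'red',atz('top',(327.6,187.3),0))
E
```

```text
tab (array([ 0.52292513, -0.13257828,  0.11771407]), array([0.00255178]))
knob (array([ 0.47028146, -0.17733761,  0.10686033]), array([0.00977395]))
[ 0.52406187 -0.13459388  0.114     ] [ 0.47405097 -0.18369073  0.104     ]
grey [0.58631968 0.15903821 0.        ] red [ 0.57014063 -0.19437086  0.        ]
```

The scene picture shows the red box left of centre, with its knob at about (210,124) and tab at (208,147). The grey box is at (330,265). In the top picture the red knob is at (329,231), the tab at (320,209), and the grey box is well to the left. Next I'll get the yaw and tool axes.

Run:
```python
from h import *
from scipy.spatial.transform import Rotation as Ro
s=robot.read_state(); print(Ro.from_rotvec(s['orientation']).as_matrix().round(3))
im=robot.read_camera('top')
hsv=cv2.cvtColor(im,cv2.COLOR_RGB2HSV)
m=((im[:,:,0]>90)&(im[:,:,1]<40)&(im[:,:,2]<40)).astype(np.uint8)
m[:, :250]=0; m[260:]=0;m[:110]=0
m=cv2.morphologyEx(m,cv2.MORPH_OPEN,np.ones((3,3)))
c=max(cv2.findContours(m,0,2)[0],key=cv2.contourArea)
r=cv2.minAreaRect(c); bp=cv2.boxPoints(r); print(r,bp)
P=np.array([atz('top',p,.07)for p in bp]); print(P.round(4), P.mean(0))
for i in range(4):
    e=P[(i+1)%4]-P[i]; print(np.linalg.norm(e),np.degrees(np.arctan2(e[1],e[0])))
d=robot.regions_of('top','red_case')[:2]
for k in d: print(k['p'],k['extent'],cv2.minAreaRect(np.argwhere(k['region'])[:,::-1].astype(np.float32)))
d=robot.regions_of('top','red_case_tab')[:3]
for k in d: print('tab',k['p'],k['extent'])
```

```text
[[-0.     0.345 -0.939]
 [ 0.    -0.939 -0.345]
 [-1.    -0.    -0.   ]]Traceback (most recent call last):
  File "<stdin>", line 9, in <module>
ValueError: max() iterable argument is empty
```

Run:
```python
from h import *
im=cv2.imread('pics/top0.png')[:,:,::-1].astype(int)
print(im[180,310],im[200,360],im[150,320],im[228,340])
m=((im[:,:,0]>2.0*im[:,:,1]+10)&(im[:,:,0]>2*im[:,:,2]+10)).astype(np.uint8)
m[:, :250]=0; m[260:]=0;m[:110]=0
m=cv2.morphologyEx(m,cv2.MORPH_OPEN,np.ones((3,3)))
c=max(cv2.findContours(m,0,2)[0],key=cv2.contourArea)
r=cv2.minAreaRect(c); bp=cv2.boxPoints(r); print(r)
P=np.array([atz('top',p,.07)for p in bp]); print(P.round(4), P.mean(0))
for i in range(4):
    e=P[(i+1)%4]-P[i]; print(np.linalg.norm(e),np.degrees(np.arctan2(e[1],e[0])))
```

```text
[138  41  40] [138  43  42] [134  42  41] [135  43  42]
((333.6346130371094, 184.32693481445312), (100.60757446289062, 90.99789428710938), 11.309932708740234)
[[ 0.4976 -0.0643  0.07  ]
 [ 0.6952 -0.109   0.07  ]
 [ 0.6467 -0.3285  0.07  ]
 [ 0.4492 -0.2811  0.07  ]] [ 0.57215633 -0.19574086  0.07      ]
0.20258758208348343 -12.762080634865892
0.22477507547541412 -102.46597472644912
0.20306052897160284 166.49958611272046
0.2221565583086586 77.41988620547028
```

Emit:
play_rows(plan=[{"slide": [0.75, 0.98, 0.08], "roll": 0.51, "fingers": 1}, {"slide": [0.75, 0.98, 0.08], "roll": 0.51, "fingers": 1}, {"slide": [0.75, 0.98, 0.08], "roll": 0.51, "fingers": 1}, {"slide": [0.75, 0.98, 0.08], "roll": 0.51, "fingers": 1}, {"slide": [0.75, 0.98, 0.08], "roll": 0.51, "fingers": 1}, {"slide": [0.75, 0.98, 0.08], "roll": 0.51, "fingers": 1}, {"slide": [0.75, 0.98, 0.08], "roll": 0.51, "fingers": 1}, {"slide": [0.75, 0.98, 0.08], "roll": 0.51, "fingers": 1}, {"slide": [0.75, 0.98, 0.08], "roll": 0.51, "fingers": 1}, {"slide": [0.75, 0.98, 0.08], "roll": 0.51, "fingers": 1}, {"slide": [0.75, 0.98, 0.08], "roll": 0.51, "fingers": 1}, {"slide": [0.75, 0.98, 0.08], "roll": 0.51, "fingers": 1}, {"slide": [0.75, 0.98, 0.08], "roll": 0.51, "fingers": 1}, {"slide": [0.75, 0.98, 0.08], "roll": 0.51, "fingers": 1}, {"slide": [0, 0, 0], "roll": 0, "fingers": 1}, {"slide": [0, 0, 0], "roll": 0, "fingers": 1}])

```text
t: 2.55
tool_pos: [0.5215, -0.1519, 0.2521]
orientation: [1.371, 1.096, -1.372]
force: [-0.2, 0.7, -0.5]
opening: 0.0929
```

```bash
cat >> h.py <<'E'
from scipy.spatial.transform import Rotation as Ro
def wcal():
    s=robot.read_state(); c=dict(robot.get_calibration('wrist'))
    T=np.eye(4);T[:3,:3]=Ro.from_rotvec(s['orientation']).as_matrix();T[:3,3]=s['tool_pos']
    M=np.linalg.inv(T@c['T_tool_cam']); c['R']=M[:3,:3];c['t']=M[:3,3]; return c
E
python3 - <<'E'
from h import *
import pickle
s=robot.read_state(); R=Ro.from_rotvec(s['orientation']).as_matrix(); print(s['t'],s['tool_pos'],np.degrees(np.arctan2(R[1,1],R[0,1])),s['dq'].round(3) if hasattr(s['dq'],'round') else s['dq'], np.round(s['q'],2))
c=wcal(); save('wrist','w1.png')
pickle.dump(c,open('w1.pkl','wb'))
for t in ('red_case','red_case_tab_grip','red_case_latch_knob'):
    print(t,[(np.round(d['point'],1).tolist(),round(d['p'],2)) for d in robot.mark_of('wrist',t)][:3])
for t in ('red_case_tab','red_case_latch_knob'):
    print(t,[(np.round(d['extent'],1).tolist(),round(d['p'],2)) for d in robot.boxes_of('wrist',t)][:3])
E
```

```text
2.55 [ 0.52150291 -0.15190839  0.25213852] -12.74260832922891 [-0.02  -0.006  0.006  0.002  0.001  0.   ] [-0.38 -0.04  1.6  -0.    1.58 -0.16]
red_case [([305.2, 191.7], 0.6)]
red_case_tab_grip [([254.8, 174.3], 0.65)]
red_case_latch_knob [([206.9, 217.7], 0.68)]
red_case_tab []
red_case_latch_knob [([246.8, 210.8, 103.3, 36.3], 0.59)]
```

View pics/w1.png

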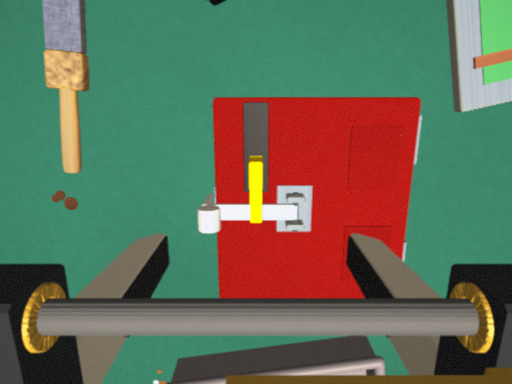

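The wrist view shows the red box square to the picture. The tab fin is at about (256,175), the tongue reaches down to (256,221), and the knob is at (209,218).

Run:
```python
from h import *
import pickle
c=pickle.load(open('w1.pkl','rb'))
print('knob',tri([(c,(207.5,217.7)),('scene',(210.9,122.5)),('top',(329.5,230))]), tri([(c,(206.9,217.7)),('top',(332.6,228.8))]))
print('tab',tri([(c,(254.8,174.3)),('scene',(210.3,146)),('top',(309.6,205.7))]),tri([(c,(254.8,174.3)),('scene',(210.3,146))]))
print('atz',atz(c,(254.8,174.3),.114),atz(c,(207.5,217.7),.104))
# lid corner points at z=.07 from wrist
for p in [(214,97),(419,97),(219,298)]: print(p,atz(c,p,.07))
a=np.radians(-12.75);X=np.array([np.cos(a),np.sin(a),0]);Y=np.array([-X[1],X[0],0])
for o in [(.5722,-.1957,0),(.5701,-.1944,0)]:
  o=np.array(o)
  for n,b in [('tab',(-60,40,114)),('fintop',(-60,40,126)),('knob',(-105,0,104)),('hinge',(-20,0,82)),('c1',(-103,113,70))]:
    P=o+X*b[0]/1e3+Y*b[1]/1e3+[0,0,b[2]/1e3]; print(n,P.round(4),proj(c,P).round(1),proj('top',P).round(1),proj('scene',P).round(1))
for f,z in(('w1',4),):
  im=cv2.imread('pics/w1.png')[140:240,190:320]; cv2.imwrite('pics/w1z.png',cv2.resize(im,None,fx=6,fy=6,interpolation=0))
im=cv2.imread('pics/scene0.png')[105:190,150:260]; cv2.imwrite('pics/s0z.png',cv2.resize(im,None,fx=6,fy=6,interpolation=0))
```

```text
knob (array([ 0.46962894, -0.17328687,  0.10620636]), array([0.0050489])) (array([ 0.47132638, -0.17796977,  0.10623944]), array([0.00842977]))
tab (array([ 0.52276917, -0.1352201 ,  0.11629552]), array([0.00585051])) (array([ 0.52109084, -0.13701022,  0.11261822]), array([0.00533068]))
atz [ 0.52325365 -0.13992531  0.114     ] [ 0.468901   -0.17323939  0.104     ]
(214, 97) [ 0.4993512  -0.06523371  0.07      ]
(419, 97) [ 0.69361899 -0.10916181  0.07      ]
(219, 298) [ 0.44926332 -0.27935756  0.07      ]
tab [ 0.5225 -0.1434  0.114 ] [254.9 178.2] [313.8 206.3] [205.1 144.5]
fintop [ 0.5225 -0.1434  0.126 ] [254.8 181.1] [314.6 206.2] [204.3 140.6]
knob [ 0.4698 -0.1725  0.104 ] [208.2 216.8] [327.4 230.9] [209.7 123.4]
hinge [ 0.5527 -0.1913  0.082 ] [294.2 210. ] [333.  192.5] [178.2 154.3]
c1 [ 0.4967 -0.0628  0.07  ] [210.7  95. ] [274.7 219.5] [248.6 167. ]
tab [ 0.5204 -0.1421  0.114 ] [252.3 177.3] [313.2 207.3] [206.3 144.1]
fintop [ 0.5204 -0.1421  0.126 ] [252.1 180.2] [314.  207.2] [205.5 140.2]
knob [ 0.4677 -0.1712  0.104 ] [205.7 216. ] [326.9 231.9] [210.8 123. ]
hinge [ 0.5506 -0.19    0.082 ] [292.  209.3] [332.5 193.5] [179.4 153.8]
c1 [ 0.4946 -0.0615  0.07  ] [208.2  94.2] [274.1 220.5] [249.8 166.5]
```

View pics/w1z.png

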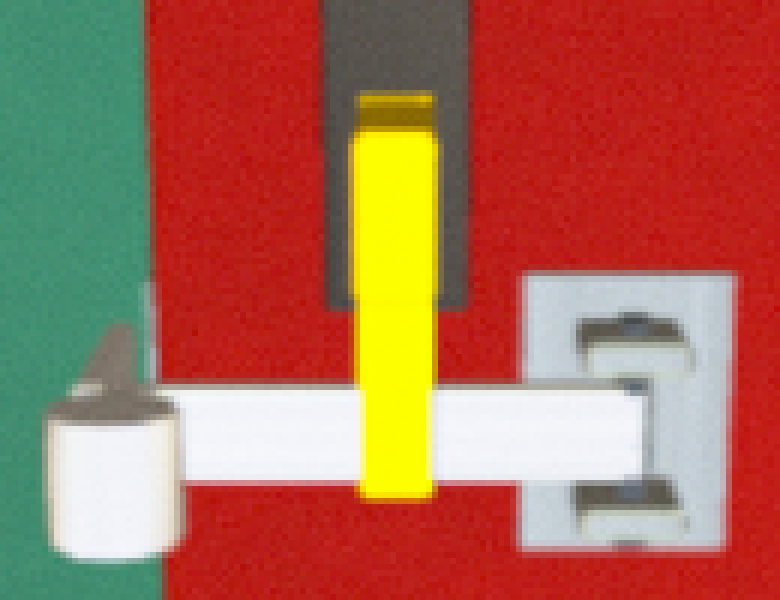

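View pics/s0z.png

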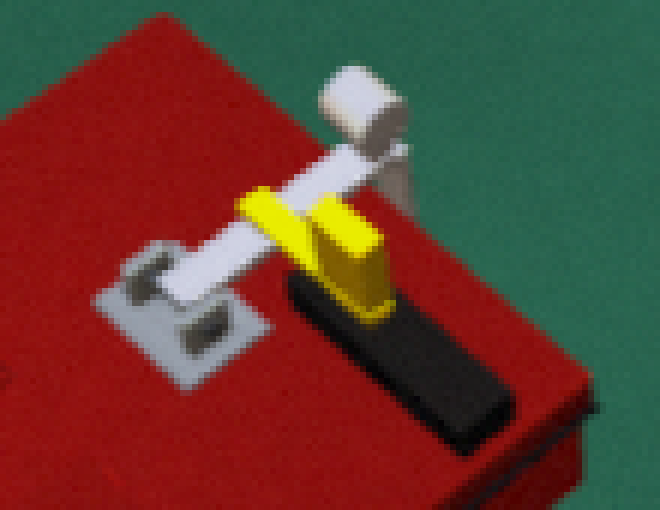

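Emit:
play_rows(plan=[{"slide": [0.08, 0.4, -0.86], "roll": 0, "fingers": 1}, {"slide": [0, 0, -0.86], "roll": 0, "fingers": 1}, {"slide": [0, 0, -0.86], "roll": 0, "fingers": 1}, {"slide": [0, 0, -0.86], "roll": 0, "fingers": 1}, {"slide": [0, 0, -0.86], "roll": 0, "fingers": 1}, {"slide": [0, 0, -0.86], "roll": 0, "fingers": 1}, {"slide": [0, 0, 0], "roll": 0, "fingers": 1}, {"slide": [0, 0, 0], "roll": 0, "fingers": -0.5}, {"slide": [0, 0, 0], "roll": 0, "fingers": -0.5}, {"slide": [0, 0, 0], "roll": 0, "fingers": -0.5}, {"slide": [0, 0, 0], "roll": 0, "fingers": -0.5}, {"slide": [0, 0, 0], "roll": 0, "fingers": -0.5}], squeeze=10)

```text
t: 4.35
tool_pos: [0.5243, -0.1396, 0.0976]
orientation: [1.371, 1.096, -1.371]
force: [-0.2, 0.9, -0.3]
opening: 0.0475
```

Run:
```python
from h import *
save('wrist','w2.png'); save('scene','s2.png')
```

```text
(no output)
```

View pics/w2.png

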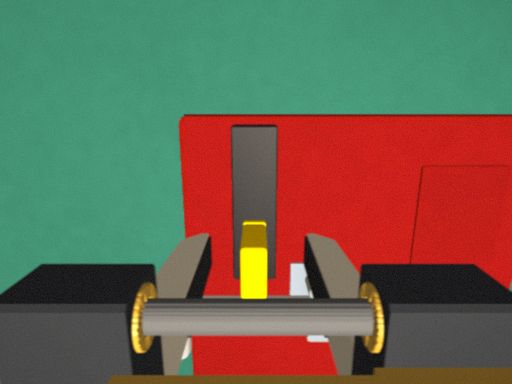

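View pics/s2.png

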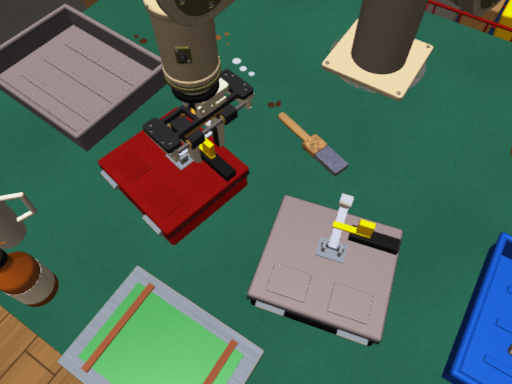

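The fin (254,265) is between the fingers, which are still closing. I'll finish the close.

Emit:
play_rows(plan=[{"slide": [0, 0, 0], "roll": 0, "fingers": -1}, {"slide": [0, 0, 0], "roll": 0, "fingers": -1}, {"slide": [0, 0, 0], "roll": 0, "fingers": -1}, {"slide": [0, 0, 0], "roll": 0, "fingers": -1}, {"slide": [0, 0, 0], "roll": 0, "fingers": -1}, {"slide": [0, 0, 0], "roll": 0, "fingers": -1}], squeeze=12)

```text
t: 5.2
tool_pos: [0.5225, -0.1392, 0.0972]
orientation: [1.369, 1.099, -1.374]
force: [-9.2, 1.2, 6.3]
opening: 0.0119
```

Emit:
play_rows(plan=[{"slide": [-0.05, 0.01, 0], "roll": 0, "fingers": -1}, {"slide": [0.044, 0.195, 0], "roll": 0, "fingers": -1}, {"slide": [0.044, 0.195, 0], "roll": 0, "fingers": -1}, {"slide": [0.044, 0.195, 0], "roll": 0, "fingers": -1}, {"slide": [0.044, 0.195, 0], "roll": 0, "fingers": -1}, {"slide": [0.044, 0.195, 0], "roll": 0, "fingers": -1}, {"slide": [0.044, 0.195, 0], "roll": 0, "fingers": -1}, {"slide": [0, 0, 0], "roll": 0, "fingers": -1}, {"slide": [0, 0, 0], "roll": 0, "fingers": -1}])

```text
t: 6.32
tool_pos: [0.5303, -0.105, 0.0973]
orientation: [1.369, 1.095, -1.372]
force: [-2.6, -5.5, -2.1]
opening: 0.0118
```

Run:
```python
from h import *
save('wrist','w3.png')
```

```text
(no output)
```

View pics/w3.png

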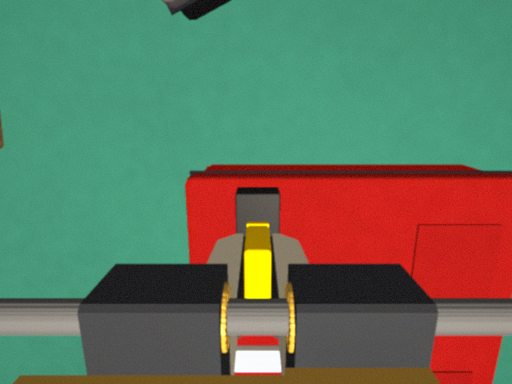

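Emit:
play_rows(plan=[{"slide": [0, 0, 0], "roll": 0, "fingers": 0.2}, {"slide": [0, 0, 0], "roll": 0, "fingers": 0.2}, {"slide": [0, 0, 0], "roll": 0, "fingers": 0.2}, {"slide": [0, 0, 0.8], "roll": 0, "fingers": 0.2}, {"slide": [0, 0, 0.9], "roll": 0, "fingers": 0.2}, {"slide": [0, 0, 0.9], "roll": 0, "fingers": 0.2}, {"slide": [-0.2, -0.22, 0.9], "roll": 0.75, "fingers": 0.2}, {"slide": [-0.2, -0.22, 0.9], "roll": 0.875, "fingers": 0.2}, {"slide": [-0.2, -0.22, 0.8], "roll": 0.875, "fingers": 0.2}, {"slide": [-0.2, -0.22, 0], "roll": 0.875, "fingers": 0.2}, {"slide": [-0.2, -0.22, 0], "roll": 0.875, "fingers": 0.2}, {"slide": [-0.2, -0.22, 0], "roll": 0.875, "fingers": 0.2}, {"slide": [-0.2, -0.22, 0], "roll": 0.875, "fingers": 0.2}, {"slide": [-0.2, -0.22, 0], "roll": 0.875, "fingers": 0.2}, {"slide": [-0.2, -0.22, 0], "roll": 0.875, "fingers": 0.2}, {"slide": [-0.2, -0.22, 0], "roll": 0.875, "fingers": 0.2}, {"slide": [0, -0.07, 0], "roll": 0.875, "fingers": 0.2}, {"slide": [0, 0, 0], "roll": 0.875, "fingers": 0.2}, {"slide": [0, 0, 0], "roll": 0.875, "fingers": 0.2}, {"slide": [0, 0, 0], "roll": 0, "fingers": 0.2}])

```text
t: 8.88
tool_pos: [0.4707, -0.1723, 0.2536]
orientation: [0.175, 1.563, -0.175]
force: [-0.0, -0.3, 0.5]
opening: 0.0553
```

Run:
```python
from h import *
import pickle
s=robot.read_state(); R=Ro.from_rotvec(s['orientation']).as_matrix(); print(s['t'],s['tool_pos'],np.degrees(np.arctan2(R[1,1],R[0,1])),np.abs(s['dq']).max(),np.round(s['q'],2))
c=wcal(); save('wrist','w4.png'); save('scene','s4.png');pickle.dump(c,open('w4.pkl','wb'))
for n in('wrist','scene'):
  for t in ('red_case_tab_grip','red_case_latch_knob'):
    print(n,t,[(np.round(d['point'],1).tolist(),round(d['p'],2)) for d in robot.mark_of(n,t)][:3])
o=np.array((.5722,-.1957,0));a=np.radians(-12.75);X=np.array([np.cos(a),np.sin(a),0]);Y=np.array([-X[1],X[0],0])
for n,b in [('tab',(-60,80,114)),('knob',(-105,0,104)),('hinge',(-20,0,82)),('c1',(-103,113,70))]:
    P=o+X*b[0]/1e3+Y*b[1]/1e3+[0,0,b[2]/1e3]; print(n,P.round(4),proj(c,P).round(1),proj('scene',P).round(1))
```

```text
8.875 [ 0.47070817 -0.17227708  0.25359419] 77.23968676078414 0.07078775425955221 [-0.45 -0.15  1.71  0.    1.59 -1.8 ]
wrist red_case_tab_grip [([340.3, 232.2], 0.86)]
wrist red_case_latch_knob [([254.1, 183.4], 0.67)]
scene red_case_tab_grip [([222.5, 156.3], 0.78)]
scene red_case_latch_knob [([209.2, 121.8], 0.57)]
tab [ 0.5313 -0.1044  0.114 ] [341.6 231.2] [219.1 156.8]
knob [ 0.4698 -0.1725  0.104 ] [257.1 182.4] [209.7 123.4]
hinge [ 0.5527 -0.1913  0.082 ] [257.2 255.7] [178.2 154.3]
c1 [ 0.4967 -0.0628  0.07  ] [366.2 177.1] [248.6 167. ]
```

View pics/w4.png

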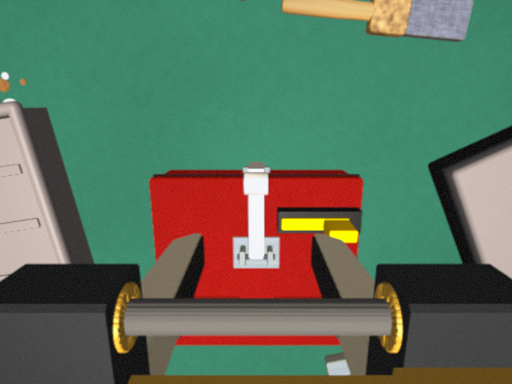

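View pics/s4.png

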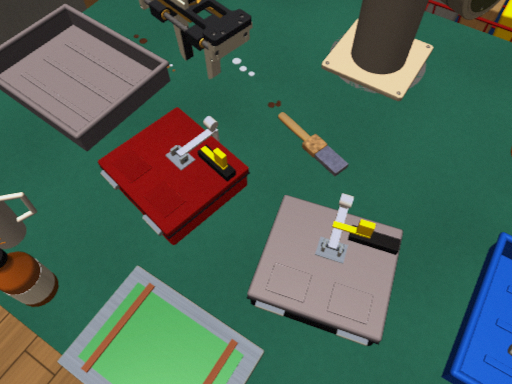

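The tab fin is now at (343,235), its tongue ends at (281,225) clear of the lever, and the knob is at (256,183) under the gripper. Both agree with the box model within about 1 mm. Next I'll work out the arc while lowering and gripping.

Emit:
play_rows(plan=[{"slide": [-0.03, 0, -0.92], "roll": 0, "fingers": 0.2}, {"slide": [0, 0, -0.92], "roll": 0, "fingers": 0.2}, {"slide": [0, 0, -0.92], "roll": 0, "fingers": 0.2}, {"slide": [0, 0, -0.92], "roll": 0, "fingers": 0.2}, {"slide": [0, 0, -0.92], "roll": 0, "fingers": 0.2}, {"slide": [0, 0, -0.92], "roll": 0, "fingers": 0.2}, {"slide": [0, 0, 0], "roll": 0, "fingers": -1}, {"slide": [0, 0, 0], "roll": 0, "fingers": -1}, {"slide": [0, 0, 0], "roll": 0, "fingers": -1}, {"slide": [0, 0, 0], "roll": 0, "fingers": -1}, {"slide": [0, 0, 0], "roll": 0, "fingers": -1}, {"slide": [0, 0, 0], "roll": 0, "fingers": -1}, {"slide": [0, 0, 0], "roll": 0, "fingers": -1}], squeeze=10)

```text
t: 10.8
tool_pos: [0.4704, -0.1736, 0.0891]
orientation: [0.173, 1.562, -0.176]
force: [-0.7, -5.1, 3.6]
opening: 0.0218
```

Run:
```python
from h import *
save('wrist','w5.png')
r=np.hypot(.085,.022);p0=np.arctan2(.022,.085);a=np.radians(-12.75)
th=np.linspace(0,1.5,21)
x=-r*np.cos(p0+th);z=r*np.sin(p0+th)
dx=np.diff(x);dz=np.diff(z)
for t,u,w in zip(th[1:],dx,dz): print(round(t,3),np.round([u*np.cos(a)/.03,u*np.sin(a)/.03,w/.03],3).tolist())
```

```text
0.075 [0.061, -0.014, 0.21]
0.15 [0.077, -0.017, 0.205]
0.225 [0.091, -0.021, 0.198]
0.3 [0.106, -0.024, 0.191]
0.375 [0.119, -0.027, 0.182]
0.45 [0.132, -0.03, 0.173]
0.525 [0.144, -0.033, 0.162]
0.6 [0.156, -0.035, 0.15]
0.675 [0.166, -0.038, 0.138]
0.75 [0.176, -0.04, 0.125]
0.825 [0.185, -0.042, 0.111]
0.9 [0.192, -0.044, 0.096]
0.975 [0.199, -0.045, 0.081]
1.05 [0.204, -0.046, 0.066]
1.125 [0.208, -0.047, 0.05]
1.2 [0.211, -0.048, 0.034]
1.275 [0.213, -0.048, 0.018]
1.35 [0.214, -0.048, 0.001]
1.425 [0.214, -0.048, -0.015]
1.5 [0.212, -0.048, -0.032]
```

View pics/w5.png

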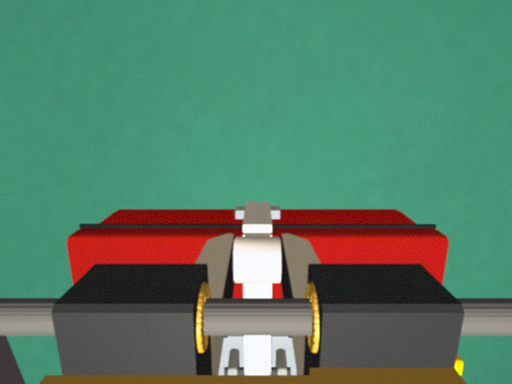

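The knob (258,258) is held between the pads at 21.8 mm opening. I'll lift it along the arc.

Emit:
play_rows(plan=[{"slide": [0.06, -0.014, 0.21], "roll": 0, "fingers": -1}, {"slide": [0.08, -0.017, 0.205], "roll": 0, "fingers": -1}, {"slide": [0.09, -0.02, 0.2], "roll": 0, "fingers": -1}, {"slide": [0.105, -0.024, 0.19], "roll": 0, "fingers": -1}, {"slide": [0.12, -0.027, 0.18], "roll": 0, "fingers": -1}, {"slide": [0.13, -0.03, 0.173], "roll": 0, "fingers": -1}, {"slide": [0.145, -0.033, 0.162], "roll": 0, "fingers": -1}, {"slide": [0.155, -0.035, 0.15], "roll": 0, "fingers": -1}])

```text
t: 11.85
tool_pos: [0.4955, -0.1793, 0.1319]
orientation: [0.174, 1.565, -0.176]
force: [-1.6, -6.4, -2.7]
opening: 0.0217
```

Run:
```python
from h import *
save('scene','s6.png')
```

```text
(no output)
```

View pics/s6.png

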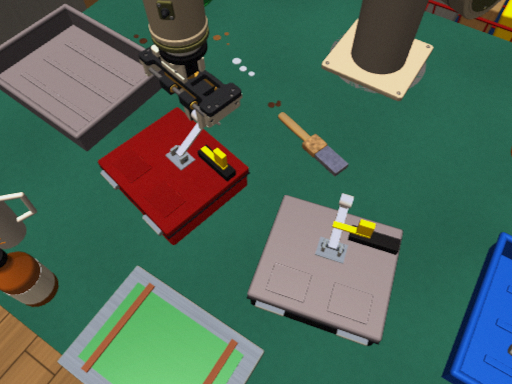

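The lever is rising with the gripper, running from (180,157) to (200,122), and the forces are low. I'll continue.

Emit:
play_rows(plan=[{"slide": [0.166, -0.038, 0.138], "roll": 0, "fingers": -1}, {"slide": [0.176, -0.04, 0.125], "roll": 0, "fingers": -1}, {"slide": [0.185, -0.042, 0.11], "roll": 0, "fingers": -1}, {"slide": [0.192, -0.044, 0.096], "roll": 0, "fingers": -1}, {"slide": [0.2, -0.045, 0.08], "roll": 0, "fingers": -1}, {"slide": [0.204, -0.046, 0.066], "roll": 0, "fingers": -1}, {"slide": [0.208, -0.047, 0.05], "roll": 0, "fingers": -1}, {"slide": [0.21, -0.048, 0.034], "roll": 0, "fingers": -1}, {"slide": [0.213, -0.048, 0.018], "roll": 0, "fingers": -1}, {"slide": [0.214, -0.048, 0.001], "roll": 0, "fingers": -1}, {"slide": [0.214, -0.048, -0.015], "roll": 0, "fingers": -1}, {"slide": [0.212, -0.048, -0.032], "roll": 0, "fingers": -1}, {"slide": [0, 0, 0], "roll": 0, "fingers": -1}, {"slide": [0, 0, 0], "roll": 0, "fingers": -1}])

```text
t: 13.65
tool_pos: [0.5683, -0.1958, 0.1528]
orientation: [0.173, 1.563, -0.176]
force: [0.4, -4.5, 0.1]
opening: 0.0218
```

Run:
```python
from h import *
save('scene','s7.png')
```

```text
(no output)
```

View pics/s7.png

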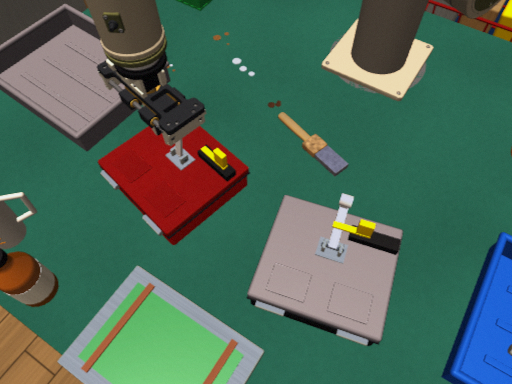

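The lever now stands nearly upright above its hinge plate (180,157). I'll open the fingers, let it settle, and rise straight up.

Emit:
play_rows(plan=[{"slide": [0, 0, 0], "roll": 0, "fingers": 0.3}, {"slide": [0, 0, 0], "roll": 0, "fingers": 0.3}, {"slide": [0, 0, 0], "roll": 0, "fingers": 0.3}, {"slide": [0, 0, 0], "roll": 0, "fingers": 0.3}, {"slide": [0, 0, 0], "roll": 0, "fingers": 0.3}, {"slide": [0, 0, 0.4], "roll": 0, "fingers": 0.3}, {"slide": [0, 0, 0.8], "roll": 0, "fingers": 0.3}, {"slide": [0, 0, 0.8], "roll": 0, "fingers": 0.3}, {"slide": [0, 0, 0.8], "roll": 0, "fingers": 0.3}, {"slide": [-0.5, 0, 0.8], "roll": 0, "fingers": 0.3}, {"slide": [-0.9, 0, 0.3], "roll": 0, "fingers": 0.3}, {"slide": [-0.9, 0, 0.0], "roll": 0, "fingers": 0.3}, {"slide": [-0.9, 0, 0.0], "roll": 0, "fingers": 0.3}, {"slide": [-0.5, 0, 0], "roll": 0, "fingers": 0.3}, {"slide": [0, 0, 0], "roll": 0, "fingers": 0.3}, {"slide": [0, 0, 0], "roll": 0, "fingers": 0.3}])

```text
t: 15.7
tool_pos: [0.4576, -0.1947, 0.2697]
orientation: [0.174, 1.563, -0.175]
force: [-0.4, 2.0, 0.7]
opening: 0.0605
```

Run:
```python
from h import *
c=wcal(); save('wrist','w8.png'); save('scene','s8.png')
ob=[]
for n,k in(('wrist',c),('scene','scene')):
  for t in ('red_case_tab_grip','red_case_latch_knob'):
    d=robot.mark_of(n,t); print(n,t,[(np.round(e['point'],1).tolist(),round(e['p'],2)) for e in d][:3])
    if t.endswith('knob') and d: ob.append((k,d[0]['point']))
if len(ob)==2: print(tri(ob))
o=np.array((.5722,-.1957,0));a=np.radians(-12.75);X=np.array([np.cos(a),np.sin(a),0])
for th in (1.1,1.3,1.5):
    r=.0878;p=.2533+th; P=o+X*(-.02-r*np.cos(p))+[0,0,.082+r*np.sin(p)]; print(th,P.round(4),proj(c,P).round(1),proj('scene',P).round(1))
```

```text
wrist red_case_tab_grip [([358.5, 232.7], 0.74)]
wrist red_case_latch_knob [([281.3, 307.7], 0.88)]
scene red_case_tab_grip [([221.5, 154.4], 0.56)]
scene red_case_latch_knob [([168.8, 126.0], 0.65)]
(array([ 0.55692466, -0.19350104,  0.17228585]), array([0.00478359]))
1.1 [ 0.5342 -0.1871  0.1677] [285.8 278. ] [178.2 120.4]
1.3 [ 0.5512 -0.1909  0.1698] [285.5 297.2] [170.4 124.9]
1.5 [ 0.5682 -0.1948  0.1683] [284.9 313.7] [162.8 130.8]
```

View pics/w8.png

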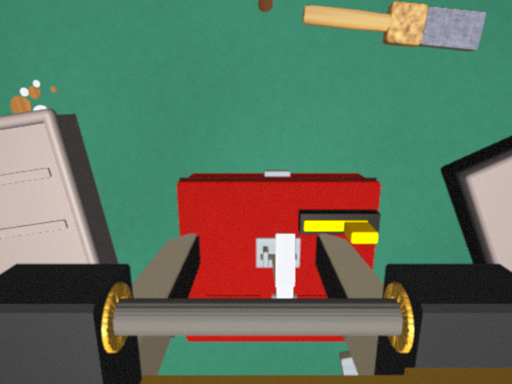

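View pics/s8.png

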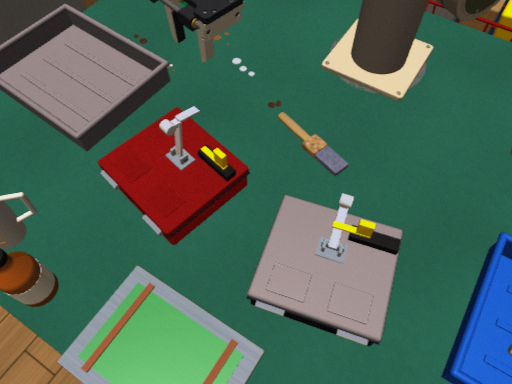

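The lever stands upright: scene (168,127) puts it at about 1.35–1.45 rad. The tab is at its stop at (220,157), and the gripper is clear.

Run:
```python
from h import *
im=save('scene','s9.png'); print(np.abs(im.astype(int)-cv2.imread('pics/s8.png')[:,:,::-1])[100:190,100:260].mean(), robot.mark_of('scene','red_case_latch_knob')[0]['point'], robot.read_state()['t'])
robot.close_job()
```

```text
1.9626157407407407 [168.7, 127.1] 16.1
the job is handed in; nothing more can be done
```

The red box is unlocked and I handed the job in at about 16 s of the 48 s allowed. No verdict is given at hand-in.

- **Tab:** I gripped the fin and slid it about 35 mm along the box's +y, to about its stop. In my last pictures the fin sits within about 1 mm of the fully released position (about 40 mm by the camera model), with the tongue clear of the lever.
- **Latch lever:** I lifted it by its knob along its arc, with wrist forces of no more than about 7 N, then let go and backed off. The last checks put the lever at about 1.35–1.45 rad, above the 1.1 needed. The knob's position in the picture stayed within about 1 pixel after release, so the lever is holding still.
- **Clearance:** The gripper was open and clear of everything at hand-in. The arm stayed well away from the grey box throughout.
- **Disagreements:** The networks' first estimates from the fixed cameras differed by up to about 10 mm, so I relied on the wrist view and the box outline. The final two-view fix of the knob was off by about 5 mm, which is too little to change the result.

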